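Seat the taper plug in the welding turntable and rock it to check it is free

ROBOT

A 7-joint arm with a two-finger parallel gripper is mounted at the origin on the work surface. World frame = base frame: x ahead of the robot, y to its left, z up, the work surface at z = 0. Lengths are in m, angles in rad, forces in N, time in s.
With the tool pointing down it reaches from about 0.4 to 0.875 m from the base axis. Payload 19.3 kg.
Tool frame: the origin (TCP) lies midway between the tips of the shut fingers; the grasp point (between the pads) lies 19 mm behind it (bot.pinch_z is the distance from the TCP to the grasp point, in m); z points along the fingers, y is the line along which they close (so a half turn about z gives the same grasp; the last joint's range is limited). The gripper opens to 85 mm and grips with 20 to 120 N. Pads are 22 mm wide; open, the fingers measure 114 mm over their backs; the gripper's body (76 mm by 85 mm) begins 54 mm behind the grasp point. The pads swing forward as they close: fully open they stand 13 mm farther back than shut.
Start: joints at [-1.34, 0.521, -0.036, 1.599, 0.021, 1.021, -0.113], TCP at [0.185, 0.597, 0.231] pointing down, gripper open.
Joint ranges: [-2.91, 2.91], [-0.3, 2.13], [-1.5, 1.42], [0.17, 2.43], [-1.26, 4.41], [0.16, 1.93], [-2.52, 2.52]. Speed limits (rad/s): [1.89, 1.89, 2.39, 2.39, 3.01, 3.01, 3.01].

INTERFACE

Orientations are given as [roll, pitch, yaw] about the fixed x, y, z axes, in that order (R = Rz(yaw) Ry(pitch) Rx(roll)).
In Python, from workcell import observe, viewer, bot gives the robot as it stands. The module is installed in compiled form; this text tells all that it offers.
- The arm moves only by the tool play_rows, never from a script. Its argument "motion" is a list of rows, each a list of 7 numbers: the shift along the tool's x, y, z in cm, then the turn, a rotation vector about the tool's x, y, z in rad, then the opening, from -1 (shut) to 1 (fully open), so that 0 is half open. A call has exactly 5 rows; each row is the pose to reach, as a shift and turn from the pose commanded when the call began, along the tool's axes at that moment; what a row does not reach only later rows make up. A row lasts 1/10 s, in which the tool goes at most 50 mm and 8.59 degrees, less where a joint would pass 70% of its speed; a pose out of reach is approached as far as the arm can. A call with a gripper value outside its range is refused whole. The fingers move at their own pace and stop on an object; "squeeze" is the grip in N (left out, the last holds). Time passes only in rows, so rows that repeat a pose let the fingers close, or fill a call up. It gives the time, the measured TCP pose, the force, the opening and the grip force at its end, in the units of the state.
- observe(): the state, without advancing time (a new reading comes with each control period).
- viewer.grab_frame(name): name is "side" or "top" or "wrist"; returns (picture, depth): 384x512x3 uint8, red, green, blue; 384x512 float32, m along the optical axis (not along the pixel's ray), 0 where there is no reading.
- viewer.camera_info(name): a dict with "fx", "fy", "cx", "cy" (pixels), "R" (3x3) and "t" (3): a world point X has camera coordinates R X + t. Camera axes: x right, y down, z forward; pixel columns grow to the right and rows downward; lengths in m; the calibration is good to about 2 mm. A picture is of the moment at which its call begins: read the wrist's pose just before it. camera_info takes no time and is no camera call; for the wrist camera it gives the pose at the moment of the call.
- bot.job_done(): hands the job in; it is judged then, once.
The state is a dict: "clock": time; "qpos": joint angles; "qd": joint speeds; "joint_efforts": joint torques, N m; "position": TCP position; "tool_rot": TCP orientation; "force": force on the tool from outside, world axes, zero at the start; "moment": the same for the moment, N m; "grip_width": finger opening in m; "finger_force": force on a finger pad.
Only numpy, scipy, OpenCV 4.12 (cv2) and the standard library are available. Lean on these libraries where they do the work, as an engineer would, in place of code of your own. Each camera call takes 0.05 s, during which the arm holds its last target. There are 200 camera calls.

TASK

Take from the plywood rack the plug whose cone matches the conical seat of the bench turntable (the wide, blunt one, not the slim one), and set it down gently in the seat until it is fully home and upright. Then check that it is not wedged: tip its handle about ten degrees to one side with the cone still in the seat, bring it back upright and leave it fully home in the seat, let go. Leave the slim plug in the rack and the other things where they are.

Things in the scene. Friction and masses are not known exactly. Their poses are not given: they have to be found in the camera images.
- wide_plug: Plug to seat, loose, 0.4-0.7 kg: blunt steel cone, nose down, round black handle on top. Origin: centre of flat nose; z up along handle. Diameter 20 mm at z=0, 72 mm at z=22 mm, rim to z=27 mm; handle 24 mm diameter, z=27 to 115 mm (top). Starts upright in a rack hole, origin about 41 mm above the worktop; lifts straight out. Any yaw. Pushed aside in the seat, it stays leaning until brought back.
- wide_top (a point): Centre of the top end of the wide plug's handle, 115 mm above its origin along its axis.
- slim_plug: The other plug in the rack, to be left alone: slim, long steel cone, diameter 20 mm at the nose and 54 mm at z = 44 mm, rim to z = 49 mm, the same 24 mm black handle up to z = 115 mm. Origin: centre of its nose, z up; it starts about 23 mm above the worktop, so its handle's top is 18 mm lower than the wide plug's.
- rack: Fixed plywood block, 105 mm (its x) by 190 mm (its y) by 50 mm high, with two round holes of 40 mm diameter, 38 mm deep, at y = +50 and -50 mm, one plug in each (either way round). Origin: centre of its underside; z up.
- turntable: Fixed bench turntable: grey square foot 190 mm wide, steel faceplate of 220 mm diameter (top 65 mm above the worktop) and on its middle a dark steel boss of 116 mm diameter whose top face is 105 mm above the worktop. Origin: centre of its underside; z up. The faceplate does not turn.
- seat (a point): Centre of the mouth of the conical seat, in the boss's top face, 105 mm above the worktop; z up. Taper 78 mm in diameter at the mouth, narrowing at the plug's own cone angle (22 mm down per 26 mm of radius) to 44 mm, then a clear pocket. Fully home, the wide plug's nose is 24 mm below this point, its rim top 3 mm and its handle's top 91 mm above it.
- wrench: Loose open-ended steel wrench, 190 mm long, lying on the bench; bystander. Origin at its middle, on the underside.
- wire_spool: Loose full wire spool lying flat, 100 mm in diameter, 45 mm high; bystander. Origin: centre of its underside.
- spray_can: Loose white spray can, 60 mm in diameter, 170 mm tall, standing; bystander. Origin: centre of its underside.
There are look-alikes about, which are no part of the job. What is shaped like the wide_plug but orange or turquoise is not meant.

How it is judged:
By the outcome, as a careful person would: the job done as asked, in the order asked, and still so for the second after the job is handed in, with the robot touching nothing.
It also fails if it takes over 40 s, if anything falls off the work surface, if the arm or the gripper's body presses on something with over 40 N, if the wrist force passes 120 N, or if a joint passes its speed limit or range.

## Working session

There is one attempt and no reset: what is moved stays moved. The work goes in short steps, Python scripts to look and compute and a tool call to move; the robot and the scene stay as the last step left them, time stands still between calls to the robot, and variables do not carry over. Pictures are saved under pics/ and viewed, at most 10 in all, crops included, and the job is handed in when it is done.

Besides the shell and the picture viewer there is one more tool, called by a JSON object that holds its "name" and its "arguments". play_rows: Moves the arm, as the interface text tells. Its arguments: {"type":"object","properties":{"motion":{"type":"array"},"squeeze":{"type":"number"}},"required":["motion"]}

```bash
mkdir -p pics; cat > h.py <<'E'
import numpy as np, cv2
from workcell import observe, viewer, bot
def snap(n,tag):
    p,d=viewer.grab_frame(n); i=viewer.camera_info(n)
    np.savez(f'pics/{tag}.npz',p=p,d=d,**{k:i[k] for k in i})
    cv2.imwrite(f'pics/{tag}.png',p[:,:,::-1]); return p,d
def P(tag,u,v,z=None):
    f=np.load(f'pics/{tag}.npz'); R=f['R'];t=f['t']
    ray=np.array([(u-f['cx'])/f['fx'],(v-f['cy'])/f['fy'],1.])
    c=-R.T@t; w=R.T@ray
    if z is None:
        return c+w*f['d'][int(round(v)),int(round(u))]
    return c+w*(z-c[2])/w[2]
E
python3 - <<'E'
from h import *
snap('top','top0');snap('side','side0')
a=cv2.imread('pics/top0.png');b=cv2.imread('pics/side0.png')
cv2.imwrite('pics/top0v.png',cv2.resize(a,(800,600)));cv2.imwrite('pics/side0v.png',cv2.resize(b,(800,600)))
s=observe();print(s)
E
```

```text
{'clock': 0.1, 'qpos': array([-1.34023614,  0.52195014, -0.03631462,  1.5999054 ,  0.02122917,
        1.02113055, -0.11279476]), 'qd': array([-0.0001207 , -0.00145201, -0.00086683,  0.00017635, -0.00043545,
       -0.0011832 , -0.00050306]), 'joint_efforts': array([ 3.10515636e-03, -9.28478980e+01,  1.98412724e+00, -3.70542240e+01,
        1.82199210e-02,  5.02803698e-03, -1.13899921e-05]), 'position': array([0.18511515, 0.59665542, 0.23080244]), 'tool_rot': array([-3.14058989e+00,  1.01603988e-04,  2.84083010e+00]), 'force': array([ 0.22370618, -0.64836298, -0.56872801]), 'moment': array([0.04215198, 0.03692974, 0.00715157]), 'finger_force': 0.0, 'grip_width': 0.0851884086812157}
```

View pics/top0v.png

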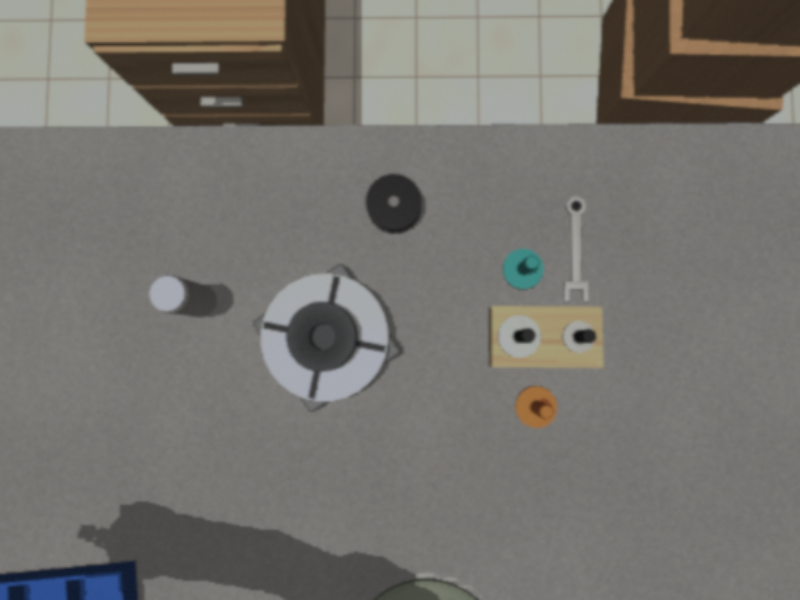

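View pics/side0v.png

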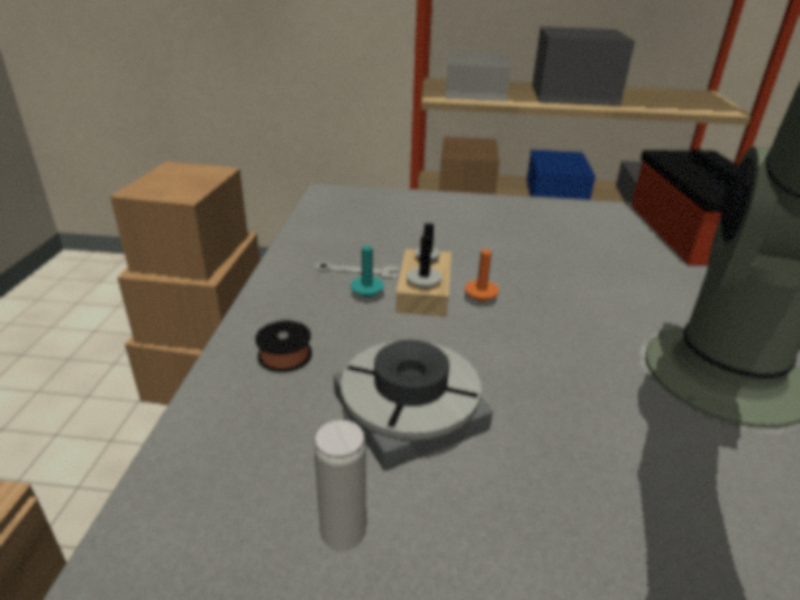

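Top view (800×600 px): candidates are the left rack plug, with a wide rim (520,337), the right rack plug, with a smaller rim (580,337), the turquoise one (523,268) and the orange one (537,407). I choose the left rack plug and check it in a crop. The seat is at about (322,337).

```bash
python3 - <<'E'
from h import *
a=cv2.imread('pics/top0.png'); 
c1=cv2.resize(a[185:245,305:395],None,fx=4.4,fy=4.4,interpolation=cv2.INTER_CUBIC)
c2=cv2.resize(a[185:245,160:250],None,fx=4.4,fy=4.4,interpolation=cv2.INTER_CUBIC)
cv2.imwrite('pics/c1.png',np.hstack([c1,c2]))
f=np.load('pics/top0.npz');d=f['d'];R=f['R'];t=f['t']
v,u=np.mgrid[:384,:512]
X=np.stack([(u-f['cx'])/f['fx']*d,(v-f['cy'])/f['fy']*d,d],-1); W=(X-t)@R
np.save('pics/W.npy',W)
def blob(u0,u1,v0,v1,z0,z1):
    w=W[v0:v1,u0:u1].reshape(-1,3); m=(w[:,2]>z0)&(w[:,2]<z1); w=w[m]
    (c,s,a)=cv2.minAreaRect(w[:,:2].astype(np.float32)) if len(w)>2 else (0,0,0)
    print(len(w), w.mean(0).round(4) if len(w) else '', np.array(c).round(4), np.array(s).round(3), round(a,1))
blob(305,360,185,245,.145,.17) # wide top
blob(312,350,185,245,.058,.075) # wide rim
blob(350,395,185,245,.125,.145)
blob(300,395,185,245,.04,.054) # rack top
blob(150,260,160,270,.098,.112) # boss
blob(150,260,160,270,.06,.07) # faceplate
blob(320,350,155,190,.05,.2);blob(325,360,240,280,.05,.2)
blob(355,385,120,195,.004,.03)
E
```

```text
78 [ 0.5577 -0.1572  0.1541] [ 0.5575 -0.1571] [0.021 0.022] 88.5
465 [ 0.5577 -0.1557  0.0673] [ 0.5596 -0.1508] [0.086 0.071] 78.1
76 [ 0.5568 -0.2565  0.1346] [ 0.5566 -0.2568] [0.02  0.021] 0.4
1821 [ 0.5577 -0.2136  0.0496] [ 0.5572 -0.2082] [0.191 0.105] 89.9
1140 [0.5567 0.1733 0.1042] [0.557  0.1728] [0.114 0.113] 88.9
3717 [0.5557 0.1719 0.065 ] [0.5572 0.1741] [0.217 0.216] 89.9
104 [ 0.6756 -0.1697  0.1014] [ 0.6767 -0.1715] [0.021 0.022] 88.7
115 [ 0.4378 -0.1887  0.1009] [ 0.4369 -0.1917] [0.021 0.024] 3.1
531 [ 0.7143 -0.2726  0.0073] [ 0.7246 -0.2746] [0.082 0.209] 88.7
```

View pics/c1.png

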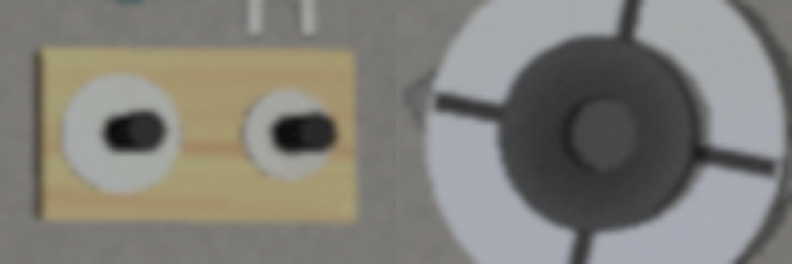

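The crop shows the left plug's rim is about 118/4.4 = 27 px wide (around 72 mm) and the right one's is smaller. The left plug is also taller, so it is the wide plug. I'm now going over to it with the yaw kept.

{"name": "play_rows", "arguments": {"motion": [[-2.9,-3.0,-0.2,0,0,0,1],[-5.8,-6.1,-0.4,0,0,0,1],[-8.7,-9.1,-0.5,0,0,0,1],[-11.6,-12.2,-0.6,0,0,0,1],[-14.5,-15.2,-0.7,0,0,0,1]], "squeeze": 30}}

```text
clock: 0.6
position: [0.2791, 0.407, 0.2382]
tool_rot: [-3.141, -0.0, 2.841]
force: [1.5, -0.0, 0.2]
grip_width: 0.0857
finger_force: 0.0
```

{"name": "play_rows", "arguments": {"motion": [[-2.9,-3.0,-0.2,0,0,0,1],[-5.8,-6.1,-0.4,0,0,0,1],[-8.7,-9.1,-0.5,0,0,0,1],[-11.6,-12.2,-0.6,0,0,0,1],[-14.5,-15.2,-0.7,0,0,0,1]]}}

```text
clock: 1.1
position: [0.3724, 0.2189, 0.2453]
tool_rot: [-3.142, -0.0, 2.841]
force: [0.5, 1.1, -0.4]
grip_width: 0.0854
finger_force: 0.0
```

{"name": "play_rows", "arguments": {"motion": [[-2.9,-3.0,-0.2,0,0,0,1],[-5.8,-6.1,-0.4,0,0,0,1],[-8.7,-9.1,-0.5,0,0,0,1],[-11.6,-12.2,-0.6,0,0,0,1],[-14.5,-15.2,-0.7,0,0,0,1]]}}

```text
clock: 1.6
position: [0.4659, 0.0308, 0.2524]
tool_rot: [-3.142, -0.0, 2.841]
force: [-0.2, 0.5, 0.3]
grip_width: 0.0858
finger_force: 0.0
```

{"name": "play_rows", "arguments": {"motion": [[-2.9,-3.0,-0.2,0,0,0,1],[-5.8,-6.1,-0.4,0,0,0,1],[-8.7,-9.1,-0.5,0,0,0,1],[-11.6,-12.2,-0.6,0,0,0,1],[-14.5,-15.2,-0.7,0,0,0,1]]}}

```text
clock: 2.1
position: [0.5593, -0.1573, 0.2591]
tool_rot: [-3.142, -0.0, 2.841]
force: [0.4, 1.2, 0.2]
grip_width: 0.0856
finger_force: 0.0
```

```bash
python3 - <<'E'
from h import *
snap('wrist','w0')
s=observe();print(s['position'],s['tool_rot'],s['qpos'].round(2))
f=np.load('pics/w0.npz');d=f['d'];v,u=np.mgrid[:384,:512]
X=np.stack([(u-f['cx'])/f['fx']*d,(v-f['cy'])/f['fy']*d,d],-1); W=(X-f['t'])@f['R']
for z0,z1,r in ((.148,.165,.03),(.06,.072,.05)):
    m=(W[...,2]>z0)&(W[...,2]<z1)&(d>0)&(np.hypot(W[...,0]-.5575,W[...,1]+.157)<r)
    w=W[m]; print(m.sum(),w.mean(0) if len(w) else '', cv2.minEnclosingCircle(w[:,:2].astype(np.float32)) if len(w) else '')
E
```

```text
[ 0.56082888 -0.16357231  0.25924966] [-3.13861823e+00  1.62706943e-03  2.83625251e+00] [-0.05  0.44  0.32  1.69 -0.15  1.03  1.59]
578 [ 0.55667806 -0.16361468  0.15495048] ((0.5580156445503235, -0.16408564150333405), 0.011988998390734196)
2232 [ 0.55162531 -0.16247179  0.06785894] ((0.5583338737487793, -0.16476070880889893), 0.03618073835968971)
```

View pics/w0.png

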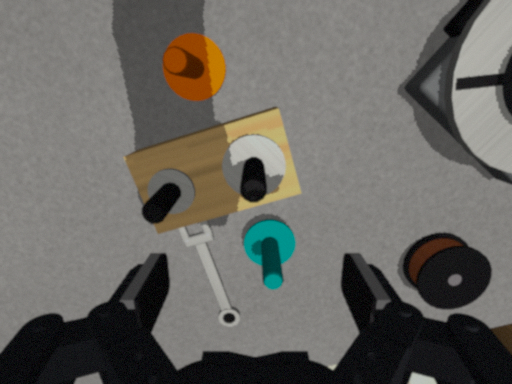

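The wrist view shows the wide rim (white, 255,165) with its handle top at (253,185). The slim plug is at (165,200), turquoise at (270,265) and orange at (195,65). The arm was still settling when I took it, so I'm measuring once more at rest.

```bash
cat >> h.py <<'E'
def snap(n,tag):
    i=viewer.camera_info(n); p,d=viewer.grab_frame(n)
    np.savez(f'pics/{tag}.npz',p=p,d=d,**{k:i[k] for k in i})
    cv2.imwrite(f'pics/{tag}.png',p[:,:,::-1]); return p,d
def world(tag):
    f=np.load(f'pics/{tag}.npz');d=f['d'];v,u=np.mgrid[:384,:512]
    X=np.stack([(u-f['cx'])/f['fx']*d,(v-f['cy'])/f['fy']*d,d],-1)
    W=(X-f['t'])@f['R']; W[d<=0]=np.nan; return W
def circ(W,x,y,r,z0,z1):
    m=(W[...,2]>z0)&(W[...,2]<z1)&(np.hypot(W[...,0]-x,W[...,1]-y)<r); w=W[m]
    if len(w)<5: print('none',len(w)); return
    c,rr=cv2.minEnclosingCircle(w[:,:2].astype(np.float32)); print(m.sum(),w.mean(0).round(4),np.round(c,4),round(rr,4))
def totool(d):
    from scipy.spatial.transform import Rotation as Ro
    return Ro.from_euler('xyz',observe()['tool_rot']).inv().apply(d)*100
E
python3 - <<'E'
from h import *
snap('wrist','w1'); s=observe();print(s['position'],s['tool_rot'],s['qd'].round(3))
W=world('w1'); circ(W,.5575,-.157,.03,.148,.165); circ(W,.5575,-.157,.05,.06,.072)
print(totool(np.array([.5575,-.157,.12])-s['position']), bot.pinch_z)
E
```

```text
[ 0.55965585 -0.16083582  0.25887491] [-3.13925941e+00  5.42459355e-04  2.83545946e+00] [-0.061 -0.038 -0.04   0.073  0.    -0.013 -0.069]
580 [ 0.555  -0.1572  0.1549] [ 0.5566 -0.1576] 0.0121
2256 [ 0.5499 -0.1559  0.0677] [ 0.5566 -0.1578] 0.0362
[ 0.32869666  0.33317796 13.88657559] 0.0187
```

{"name": "play_rows", "arguments": {"motion": [[0.1,-0.2,1.5,0,0,0,1],[0.1,-0.2,3.5,0,0,0,1],[0.1,-0.2,5.5,0,0,0,1],[0.1,-0.2,7,0,0,0,1],[0.1,-0.2,8,0,0,0,1]]}}

```text
clock: 2.7
position: [0.5569, -0.1569, 0.1781]
tool_rot: [-3.141, -0.001, 2.841]
force: [-0.1, 0.2, -0.1]
grip_width: 0.0855
finger_force: 0.0
```

{"name": "play_rows", "arguments": {"motion": [[0,0,2,0,0,0,1],[0,0,4,0,0,0,1],[0,0,6,0,0,0,1],[0,0,7.2,0,0,0,1],[0,0,7.2,0,0,0,1]]}}

```text
clock: 3.2
position: [0.5568, -0.157, 0.1061]
tool_rot: [-3.141, -0.002, 2.841]
force: [-0.1, 0.1, 0.4]
grip_width: 0.0852
finger_force: 0.0
```

{"name": "play_rows", "arguments": {"motion": [[0,0,0,0,0,0,0.5],[0,0,0,0,0,0,0],[0,0,0,0,0,0,-0.3],[0,0,0,0,0,0,-0.6],[0,0,0,0,0,0,-1]], "squeeze": 40}}

```text
clock: 3.7
position: [0.5576, -0.1577, 0.1078]
tool_rot: [-3.141, 0.001, 2.841]
force: [-0.4, -1.9, 4.3]
grip_width: 0.0229
finger_force: 38.9
```

{"name": "play_rows", "arguments": {"motion": [[0,0,0,0,0,0,-1],[0,0,0,0,0,0,-1],[0,0,0,0,0,0,-1],[0,0,0,0,0,0,-1],[0,0,0,0,0,0,-1]]}}

```text
clock: 4.2
position: [0.5576, -0.1576, 0.1077]
tool_rot: [-3.141, 0.001, 2.84]
force: [-1.4, -2.4, 5.8]
grip_width: 0.0234
finger_force: 39.1
```

{"name": "play_rows", "arguments": {"motion": [[0,0,-0.5,0,0,0,-1],[0,0,-1.5,0,0,0,-1],[0,0,-3,0,0,0,-1],[0,0,-5,0,0,0,-1],[0,0,-7,0,0,0,-1]]}}

```text
clock: 4.7
position: [0.5572, -0.1571, 0.1785]
tool_rot: [3.142, -0.0, 2.841]
force: [0.1, 0.1, -4.0]
grip_width: 0.0227
finger_force: 39.4
```

{"name": "play_rows", "arguments": {"motion": [[0,0,-2,0,0,0,-1],[0,0,-4,0,0,0,-1],[0,0,-5,0,0,0,-1],[0,0,-5.5,0,0,0,-1],[0,0,-5.5,0,0,0,-1]]}}

```text
clock: 5.2
position: [0.5574, -0.1571, 0.2325]
tool_rot: [3.141, 0.0, 2.841]
force: [-1.7, 0.3, -4.0]
grip_width: 0.0231
finger_force: 39.5
```

{"name": "play_rows", "arguments": {"motion": [[0.7,2.2,0,0,0,0,-1],[1.9,6.2,0,0,0,0,-1],[3.2,10.2,0,0,0,0,-1],[4.3,14,0,0,0,0,-1],[4.9,15.8,0,0,0,0,-1]]}}

```text
clock: 5.7
position: [0.5569, 0.0122, 0.2312]
tool_rot: [3.141, -0.002, 2.844]
force: [0.4, -0.3, -4.0]
grip_width: 0.0228
finger_force: 39.9
```

{"name": "play_rows", "arguments": {"motion": [[0,0,0,0,0,0,-1],[0,0,0,0,0,0,-1],[0,0,0,0,0,0,-1],[0,0,0,0,0,0,-1],[0,0,0,0,0,0,-1]]}}

```text
clock: 6.2
position: [0.5574, 0.0074, 0.2322]
tool_rot: [-3.141, -0.0, 2.84]
force: [-0.1, -0.0, -2.8]
grip_width: 0.0232
finger_force: 40.0
```

```bash
python3 - <<'E'
from h import *
snap('wrist','w2'); s=observe();print(s['position'],s['tool_rot'],s['qd'].round(3),s['force'])
W=world('w2'); circ(W,.557,.173,.065,.1,.11); circ(W,.557,.173,.13,.06,.07)
m=(W[...,2]>.1)&(W[...,2]<.11)&(np.hypot(W[...,0]-.557,W[...,1]-.173)<.065)
w=W[m][:,:2]; r=np.hypot(*(w-[.557,.173]).T); print(r.min(),r.max())
f=np.load('pics/w2.npz')
E
```

```text
[0.55742509 0.00758939 0.23224772] [-3.14144801e+00 -8.52884115e-05  2.83984478e+00] [-0.007 -0.001 -0.003 -0.001  0.     0.002 -0.001] [-0.63485256 -0.04133839 -3.81998845]
9509 [0.5515 0.175  0.1044] [0.5559 0.1744] 0.0586
23208 [0.5369 0.1633 0.0652] [0.5558 0.1744] 0.1101
0.02895882547885429 0.06013360435302637
```

View pics/w2.png

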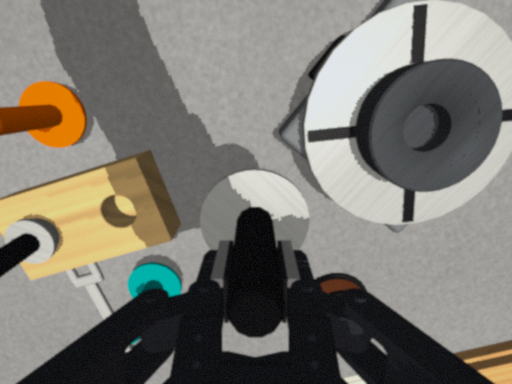

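The wrist view shows the plug in the gripper with its rim at (255,215), the seat at (428,125), and the rack with its left hole now empty. I'm measuring the held rim's position and tilt from the same picture.

```bash
cat > tilt.py <<'E'
from h import *
# tilted plug: lowest feasible position of origin, 2D silhouette + full 3D check
th=np.linspace(0,2*np.pi,181)
pr=np.array([(r,(r-.010)*22/26) for r in np.linspace(.010,.036,60)]+[(.036,.027)])
pts=np.concatenate([np.stack([r*np.cos(th),r*np.sin(th),np.full_like(th,z)],1) for r,z in pr])
zf=np.linspace(0,1,2)
def floor(r): # seat surface height relative to mouth
    return np.where(r<.022,-.06,np.where(r>.039,0,(r-.039)*22/26))
for deg in (5,8,10,11,12):
    a=np.radians(deg);c,s=np.cos(a),np.sin(a)
    Q=pts@np.array([[c,0,-s],[0,1,0],[s,0,c]])  # lean toward +x
    best=min(((floor(np.hypot(Q[:,0]+dx,Q[:,1]))-Q[:,2]).max(),dx) for dx in np.arange(-.02,.02,.0002))
    z,dx=best; g=.0853
    print(deg,'origin dx %.1f dz %.1f (home -24)'%(dx*1e3,z*1e3),'grasp pt dx %.1f dz(from home) %.1f'%((dx+g*s)*1e3,(z+g*c-(-.024+g))*1e3))
E
python3 tilt.py; python3 - <<'E'
from h import *
W=world('w2'); s=observe()['position']
m=(W[...,2]>.186)&(W[...,2]<.2)&(np.hypot(W[...,0]-s[0],W[...,1]-s[1])<.045); w=W[m]
print(m.sum()); circ(W,s[0],s[1],.045,.186,.2)
A=np.c_[w[:,:2]-s[:2],np.ones(len(w))]; k=np.linalg.lstsq(A,w[:,2],rcond=None)[0]; print(k, np.abs(A@k-w[:,2]).max(), s)
E
```

```text
5 origin dx -4.2 dz -23.2 (home -24) grasp pt dx 3.2 dz(from home) 0.5
8 origin dx -6.2 dz -22.3 (home -24) grasp pt dx 5.7 dz(from home) 0.9
10 origin dx -7.6 dz -21.6 (home -24) grasp pt dx 7.2 dz(from home) 1.1
11 origin dx -8.2 dz -21.2 (home -24) grasp pt dx 8.1 dz(from home) 1.2
12 origin dx -8.8 dz -20.8 (home -24) grasp pt dx 8.9 dz(from home) 1.3
5804
5804 [0.5457 0.0113 0.192 ] [0.5566 0.008 ] 0.0363
[ 0.00447178 -0.00814696  0.19212075] 0.007969984838459454 [0.55742509 0.00758939 0.23224772]
```

{"name": "play_rows", "arguments": {"motion": [[0.8,2.4,0,0,0,0,-1],[2.1,6.6,0,0,0,0,-1],[3.4,10.8,0,0,0,0,-1],[4.5,14.3,0,0,0,0,-1],[5.0,15.9,0,0,0,0,-1]]}}

```text
clock: 6.75
position: [0.5563, 0.1786, 0.2321]
tool_rot: [3.141, -0.001, 2.844]
force: [-1.0, -1.1, -4.7]
grip_width: 0.0232
finger_force: 40.2
```

{"name": "play_rows", "arguments": {"motion": [[0,0,0,0,0,0,-1],[0,0,1,0,0,0,-1],[0,0,2.5,0,0,0,-1],[0,0,4,0,0,0,-1],[0,0,5,0,0,0,-1]]}}

```text
clock: 7.25
position: [0.5566, 0.1731, 0.1808]
tool_rot: [-3.14, -0.001, 2.839]
force: [0.5, -0.1, -4.7]
grip_width: 0.0236
finger_force: 40.2
```

{"name": "play_rows", "arguments": {"motion": [[0,0,0.5,0,0,0,-1],[0,0,1,0,0,0,-1],[0,0,1.5,0,0,0,-1],[0,0,1.8,0,0,0,-1],[0,0,2.0,0,0,0,-1]]}}

```text
clock: 7.75
position: [0.5569, 0.1748, 0.1622]
tool_rot: [3.142, 0.0, 2.841]
force: [-0.2, 1.1, -3.8]
grip_width: 0.023
finger_force: 40.2
```

```bash
python3 - <<'E'
from h import *
s=observe();print(s['position'],s['tool_rot'],s['force'],s['moment'])
snap('side','s1')
a=cv2.imread('pics/s1.png')[190:310,190:350]; cv2.imwrite('pics/s1c.png',cv2.resize(a,(800,600),interpolation=cv2.INTER_CUBIC))
E
```

```text
[0.55685335 0.17483701 0.1622038 ] [3.14155586e+00 1.10766184e-04 2.84080293e+00] [-0.1577801   1.05407239 -3.81610562] [ 0.01909371 -0.03698649  0.02000755]
```

View pics/s1c.png

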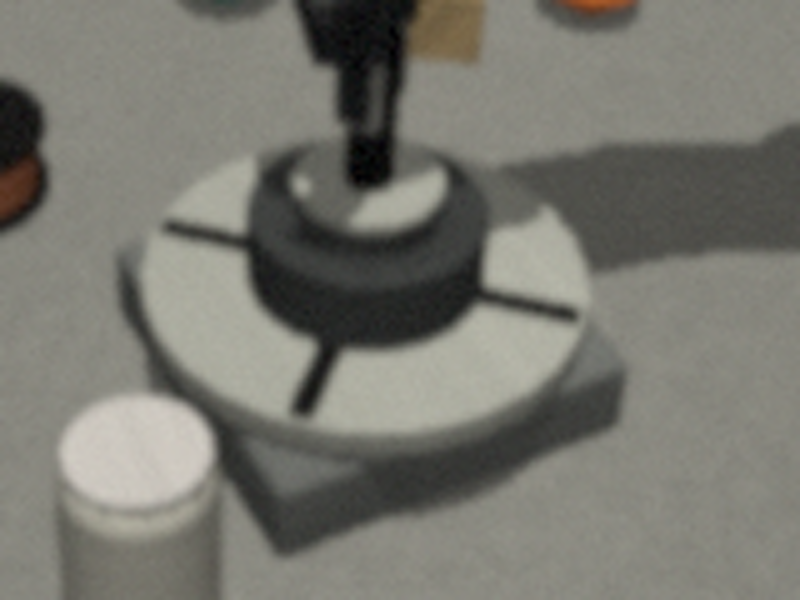

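The side crop shows the plug centred over the seat, upright, with its rim at (370,190) about 15 mm above home. I'm lowering it gently.

{"name": "play_rows", "arguments": {"motion": [[0,0,0.3,0,0,0,-1],[0,0,0.6,0,0,0,-1],[0,0,0.8,0,0,0,-1],[0,0,1.0,0,0,0,-1],[0,0,1.1,0,0,0,-1]]}}

```text
clock: 8.3
position: [0.5567, 0.1748, 0.1511]
tool_rot: [-3.141, -0.0, 2.841]
force: [-0.2, 0.6, -4.6]
grip_width: 0.0228
finger_force: 40.2
```

{"name": "play_rows", "arguments": {"motion": [[0,0,0.05,0,0,0,-1],[0,0,0.1,0,0,0,-1],[0,0,0.15,0,0,0,-1],[0,0,0.2,0,0,0,-1],[0,0,0.2,0,0,0,-1]], "squeeze": 25}}

```text
clock: 8.8
position: [0.5568, 0.1748, 0.1492]
tool_rot: [-3.142, -0.0, 2.841]
force: [0.7, -0.7, -3.3]
grip_width: 0.0229
finger_force: 40.2
```

{"name": "play_rows", "arguments": {"motion": [[0,0,0.05,0,0,0,-1],[0,0,0.1,0,0,0,-1],[0,0,0.15,0,0,0,-1],[0,0,0.15,0,0,0,-1],[0,0,0.15,0,0,0,-1]]}}

```text
clock: 9.3
position: [0.5571, 0.1747, 0.1484]
tool_rot: [3.141, 0.0, 2.841]
force: [-2.6, -1.8, 6.6]
grip_width: 0.0229
finger_force: 41.0
```

Contact at the expected height. I'm letting go so it can settle, then looking.

{"name": "play_rows", "arguments": {"motion": [[0,0,0,0,0,0,-0.3],[0,0,0,0,0,0,0],[0,0,0,0,0,0,0],[0,0,0,0,0,0,0.2],[0,0,0,0,0,0,0.2]]}}

```text
clock: 9.8
position: [0.5568, 0.1749, 0.1478]
tool_rot: [-3.142, 0.0, 2.841]
force: [-0.4, -0.3, 0.1]
grip_width: 0.0513
finger_force: 0.0
```

```bash
python3 - <<'E'
from h import *
snap('wrist','w3'); s=observe();print(s['position'],s['force'],s['grip_width'])
W=world('w3'); x,y=.556,.1745
circ(W,x,y,.045,.1065,.115)
m=(W[...,2]>.1065)&(W[...,2]<.113)&(np.hypot(W[...,0]-x,W[...,1]-y)<.045); w=W[m]
A=np.c_[w[:,:2]-[x,y],np.ones(len(w))]; 
for i in range(3):
    k=np.linalg.lstsq(A,w[:,2],rcond=None)[0]; e=abs(A@k-w[:,2]); q=e<3*np.median(e); A=A[q];w=w[q]
print('rim plane',k)
m=(W[...,2]>.1)&(W[...,2]<.1062)&(np.hypot(W[...,0]-x,W[...,1]-y)<.062)&(np.hypot(W[...,0]-x,W[...,1]-y)>.042); print('boss top',np.median(W[m][:,2])); circ(W,x,y,.062,.09,.112)
E
```

```text
[0.55682491 0.17487726 0.14777553] [-0.75393745 -0.36189189 -0.08312317] 0.050939997061748454
6091 [0.549  0.1783 0.1078] [0.5555 0.1748] 0.0442
rim plane [0.00829371 0.01028432 0.10769468]
boss top 0.10499936628826953
17160 [0.5423 0.1792 0.1058] [0.5559 0.1748] 0.0584
```

View pics/w3.png

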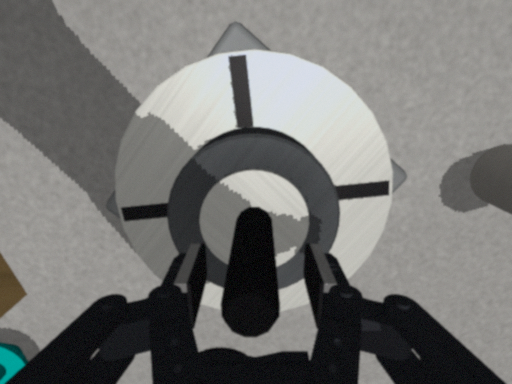

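The wrist view shows the plug upright and concentric in the seat (rim centre 255,215). The rim is about 3 mm above the boss top, so it is home. I'm re-gripping lightly and tipping it toward the tool's +y.

{"name": "play_rows", "arguments": {"motion": [[0,0,0,0,0,0,-0.2],[0,0,0,0,0,0,-0.6],[0,0,0,0,0,0,-1],[0,0,0,0,0,0,-1],[0,0,0,0,0,0,-1]], "squeeze": 25}}

```text
clock: 10.35
position: [0.5568, 0.1746, 0.1478]
tool_rot: [-3.141, -0.0, 2.841]
force: [-0.2, -3.7, 2.7]
grip_width: 0.0238
finger_force: 24.6
```

{"name": "play_rows", "arguments": {"motion": [[0,0.03,-0.02,0.019,0,0,-1],[0,0.07,-0.03,0.038,0,0,-1],[0,0.11,-0.04,0.057,0,0,-1],[0,0.15,-0.06,0.076,0,0,-1],[0,0.19,-0.07,0.095,0,0,-1]]}}

```text
clock: 10.85
position: [0.558, 0.1772, 0.1493]
tool_rot: [-3.046, 0.001, 2.841]
force: [-1.5, -2.1, 9.6]
grip_width: 0.0231
finger_force: 25.9
```

{"name": "play_rows", "arguments": {"motion": [[0,0.05,-0.03,0.02,0,0,-1],[0,0.1,-0.05,0.04,0,0,-1],[0,0.15,-0.08,0.06,0,0,-1],[0,0.2,-0.11,0.08,0,0,-1],[0,0.25,-0.13,0.097,0,0,-1]]}}

```text
clock: 11.35
position: [0.5587, 0.1797, 0.1501]
tool_rot: [-2.948, 0.001, 2.841]
force: [-0.8, -2.2, 6.1]
grip_width: 0.0235
finger_force: 25.6
```

{"name": "play_rows", "arguments": {"motion": [[0,0,0,0,0,0,-1],[0,0,0,0,0,0,-1],[0,0,0,0,0,0,-1],[0,0,0,0,0,0,-1],[0,0,0,0,0,0,-1]]}}

```text
clock: 11.85
position: [0.5586, 0.1796, 0.15]
tool_rot: [-2.949, 0.001, 2.841]
force: [0.1, -1.8, 6.0]
grip_width: 0.0235
finger_force: 25.6
```

```bash
python3 - <<'E'
from h import *
snap('wrist','w4'); s=observe();print(s['position'],s['force'],s['tool_rot'],s['grip_width'])
W=world('w4'); x,y=.5555,.1745
f=np.load('pics/w4.npz'); p=f['p'].astype(int).sum(-1)
r=np.hypot(W[...,0]-x,W[...,1]-y)
m=(W[...,2]>.095)&(W[...,2]<.13)&(r<.034)&(r>.015); w=W[m]
A=np.c_[w[:,:2]-[x,y],np.ones(len(w))]
for i in range(6):
    k=np.linalg.lstsq(A,w[:,2],rcond=None)[0]; e=abs(A@k-w[:,2]); q=e<=max(3*np.median(e),.001); A=A[q];w=w[q]
print('rim plane',k,len(w),'tilt deg',np.degrees(np.arctan(np.hypot(k[0],k[1]))))
E
```

```text
[0.55865053 0.1796366  0.15002841] [-0.10404108 -1.62990384  6.20726577] [-2.94915104e+00  1.19937613e-03  2.84130559e+00] 0.023436213989806044
rim plane [-0.05052295 -0.18857684  0.11090972] 4279 tilt deg 11.046768156007808
```

It is tipped 11° (measured on the rim plane) and still in contact with the seat. Now back upright.

{"name": "play_rows", "arguments": {"motion": [[0,-0.05,0.03,-0.019,0,0,-1],[0,-0.1,0.06,-0.039,0,0,-1],[0,-0.14,0.09,-0.058,0,0,-1],[0,-0.19,0.12,-0.078,0,0,-1],[0,-0.24,0.15,-0.097,0,0,-1]]}}

```text
clock: 12.4
position: [0.5571, 0.1761, 0.1482]
tool_rot: [-3.046, -0.0, 2.841]
force: [-0.6, -4.5, -1.3]
grip_width: 0.0231
finger_force: 25.4
```

{"name": "play_rows", "arguments": {"motion": [[0,-0.04,0.02,-0.019,0,0,-1],[0,-0.08,0.03,-0.038,0,0,-1],[0,-0.12,0.05,-0.057,0,0,-1],[0,-0.15,0.07,-0.076,0,0,-1],[0,-0.18,0.09,-0.095,0,0,-1]]}}

```text
clock: 12.9
position: [0.5566, 0.1744, 0.1476]
tool_rot: [3.141, -0.0, 2.841]
force: [-1.2, -5.8, -2.6]
grip_width: 0.0236
finger_force: 25.5
```

{"name": "play_rows", "arguments": {"motion": [[0,0,0.02,0,0,0,-1],[0,0,0.04,0,0,0,-1],[0,0,0.06,0,0,0,-1],[0,0,0.06,0,0,0,-1],[0,0,0.06,0,0,0,-1]]}}

```text
clock: 13.4
position: [0.5568, 0.1745, 0.1475]
tool_rot: [-3.141, 0.0, 2.841]
force: [-2.9, -7.8, 8.4]
grip_width: 0.0236
finger_force: 26.1
```

{"name": "play_rows", "arguments": {"motion": [[0,0,0,0,0,0,-0.3],[0,0,0,0,0,0,0],[0,0,0,0,0,0,0],[0,0,0,0,0,0,0.2],[0,0,0,0,0,0,0.2]]}}

```text
clock: 13.9
position: [0.5568, 0.175, 0.1472]
tool_rot: [3.142, 0.0, 2.841]
force: [0.0, -0.1, -0.0]
grip_width: 0.0511
finger_force: 0.0
```

```bash
cat > chk.py <<'E'
from h import *
import sys
t=sys.argv[1]; snap('wrist',t); s=observe();print(s['position'],s['force'],s['tool_rot'],s['grip_width'])
W=world(t); x,y=.5558,.1747
r=np.hypot(W[...,0]-x,W[...,1]-y)
def plane(m):
    w=W[m]; A=np.c_[w[:,:2]-[x,y],np.ones(len(w))]
    for i in range(6):
        k=np.linalg.lstsq(A,w[:,2],rcond=None)[0]; e=abs(A@k-w[:,2]); q=e<=max(3*np.median(e),.001); A=A[q];w=w[q]
    print(k,len(w),'tilt',np.degrees(np.arctan(np.hypot(k[0],k[1]))))
plane((W[...,2]>.1)&(W[...,2]<.115)&(r<.034)&(r>.015))
plane((W[...,2]>.1)&(W[...,2]<.11)&(r<.057)&(r>.042))
circ(W,x,y,.02,.165,.18)
E
python3 chk.py w5
```

```text
[0.5567977  0.17496396 0.14719094] [0.29046447 0.46393048 0.22138546] [ 3.14156443e+00 -4.78965028e-05  2.84085165e+00] 0.05130007352402375
[0.00486904 0.00211034 0.10763204] 4773 tilt 0.3040488322370728
[-0.0003252  -0.00087401  0.10508695] 7169 tilt 0.053431291077570345
874 [0.5465 0.1777 0.1729] [0.5529 0.1755] 0.0117
```

Home and upright (rim tilt 0.3°). Opening fully and backing straight up.

{"name": "play_rows", "arguments": {"motion": [[0,0,0,0,0,0,0.6],[0,0,0,0,0,0,0.8],[0,0,-0.5,0,0,0,0.8],[0,0,-2,0,0,0,0.8],[0,0,-4,0,0,0,0.8]]}}

```text
clock: 14.45
position: [0.5565, 0.1747, 0.1874]
tool_rot: [-3.141, -0.001, 2.841]
force: [-0.2, -0.0, -0.3]
grip_width: 0.0767
finger_force: 0.0
```

{"name": "play_rows", "arguments": {"motion": [[0,0,-2.5,0,0,0,0.8],[0,0,-5,0,0,0,0.8],[0,0,-7.5,0,0,0,0.8],[0,0,-9,0,0,0,0.8],[0,0,-10,0,0,0,0.8]]}}

```text
clock: 14.95
position: [0.557, 0.1748, 0.2888]
tool_rot: [3.141, 0.001, 2.841]
force: [-0.3, -0.8, -0.3]
grip_width: 0.0768
finger_force: 0.0
```

{"name": "play_rows", "arguments": {"motion": [[0,0,0,0,0,0,0.8],[0,0,0,0,0,0,0.8],[0,0,0,0,0,0,0.8],[0,0,0,0,0,0,0.8],[0,0,0,0,0,0,0.8]]}}

```text
clock: 15.45
position: [0.5567, 0.1748, 0.2867]
tool_rot: [-3.141, -0.001, 2.841]
force: [-0.5, -0.3, -0.6]
grip_width: 0.0769
finger_force: 0.0
```

```bash
sed -i 's/circ(W,x,y,.02,.165,.18)/circ(W,x,y,.02,.188,.203); circ(W,x,y,.04,.1065,.115)/' chk.py; python3 chk.py w6; python3 - <<'E'
from h import *
snap('side','s2'); a=cv2.imread('pics/s2.png')[130:310,190:430]; cv2.imwrite('pics/s2c.png',cv2.resize(a,(800,600),interpolation=cv2.INTER_CUBIC))
E
```

```text
[0.55672242 0.17478349 0.28684914] [-0.31930193 -0.23504573 -0.58332237] [-3.14113799e+00 -3.95362342e-04  2.84073027e+00] 0.07691079320603011
[0.00506125 0.00251133 0.10770929] 1776 tilt 0.3237203462183069
[-0.00041516 -0.00131086  0.10511669] 3425 tilt 0.07878316811601477
622 [0.5539 0.1751 0.1948] [0.5556 0.1743] 0.0123
2245 [0.5496 0.1767 0.1078] [0.5551 0.1744] 0.0398
```

View pics/s2c.png

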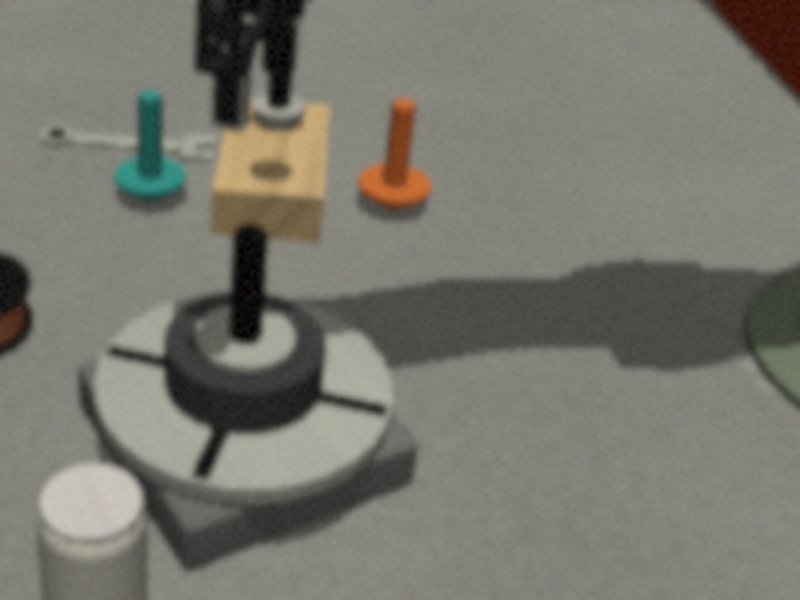

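The side crop shows the plug standing upright and home in the seat (handle at 248,285). Its handle's top measures about 0.195 m high and centred over the boss, the gripper is clear, and the bystanders haven't moved.

```bash
python3 -c "
from workcell import bot
print(bot.job_done())"
```

```text
the job is handed in; nothing more can be done
None
```

The wide plug is in the turntable seat, fully home and upright; it was tipped 11° and brought back to check it isn't wedged, then released, and the job was handed in at about 15.5 s of the 40 s limit.

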